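# Raise the welding current by six clicks and store it

## Task

Turn the worn round dial on the welding control unit clockwise by exactly six clicks from where it stands, then let go of it and press the push button beside it gently, well down, to store the setting; let the button come back up. Count the clicks by feel, because the dial's cap has free play on its shaft, and leave the hammer, the brush and the tin where they lie.

Things in the scene. Friction and masses are not known exactly. Their poses are not given: they have to be found in the camera images.
- console: Fixed control unit, a grey box 170 (x) by 250 (y) by 80 mm high with a dark panel on top; origin at the centre of its underside, z up. Its yaw varies. Seen in its frame (panel at z = 80 mm), the dial's axis stands at x = 0, y = +60 mm and the push button at x = 0, y = -65 mm.
- dial_grip (a point): Grip point on the dial's vertical axis, 111 mm above the bench; x axis along the white pointer line. The dial is a round fluted black cap, 36 mm across, top 123 mm above the bench, with a skirt 43 mm across up to 87 mm; grip across at any yaw. Clockwise seen from above goes up: 24 clicks a turn (15 degrees each), at least 11 clicks left upward, up to 3 downward.
- dial: The cap; origin on its axis at its underside, 28 mm below dial_grip. It has 30 degrees of free play on the click wheel inside and starts anywhere in it, so its angle does not tell the clicks. In the play torque is under 0.02 N m. Held off its axis with a side force above some 5 N it binds and slips in the fingers: yield to side forces. A grip of about 40 N holds it.
- dial_axis (a point): Fixed point of the panel on the dial's axis, 80 mm above the bench. The click, felt clockwise: picking the wheel out of its notch, torque rises at once to 0.3 to 0.5 N m and within about half a click drops to nothing as the wheel snaps into the next notch, ahead of the cap; nearly half a click without torque follows, then the next rise. A wheel left between notches settles when let go.
- index_pin (a point): Top of a small brass pin, 4 mm across, in a slot of the panel; the click wheel moves it only 0.25 mm per click along the console's +x as the dial turns clockwise, too little to count by. It shows the true setting.
- store_top (a point): Centre of the top of the round black push button, 32 mm across, in a metal collar; unpressed 96 mm above the bench (10 mm above its collar). Its spring takes 3 N to start and 7 N fully down, where 8 mm of travel end at a hard stop; past 5 mm it has stored; more than 30 N harms it. It springs back up.
- store: The push button's moving part; its origin is 16 mm below store_top.
- hammer: Loose bystander: a hammer 200 mm long lying near the unit; origin under its middle.
- brush: Loose bystander: a brush 180 mm long lying near the unit; origin under its middle.
- tin: Loose bystander: a closed metal tin 60 mm across, 85 mm high, standing; origin at the centre of its underside.

How it is judged:
By the outcome, as a careful person would: the job done as asked, in the order asked, and still so for the second after the job is handed in, with the robot touching nothing.
It also fails if it takes over 72 s, if anything falls off the work surface, if the arm or the gripper's body presses on something with over 40 N, if the wrist force passes 120 N, or if a joint passes its speed limit or range.

## Robot

A 7-joint arm with a two-finger parallel gripper is mounted at the origin on the work surface. World frame = base frame: x ahead of the robot, y to its left, z up, the work surface at z = 0. Lengths are in m, angles in rad, forces in N, time in s.
With the tool pointing down it reaches from about 0.35 to 0.9 m from the base axis. Payload 7.2 kg.
Tool frame: the origin (TCP) lies at the very end of the fingers, on their centre line; the grasp point (between the pads) lies 19 mm behind it; z points along the fingers, y is the line along which they close (so a half turn about z gives the same grasp; the last joint's range is limited). The gripper opens to 85 mm and grips with 20 to 120 N. Pads are 22 mm wide; open, the fingers measure 114 mm over their backs; the gripper's body (76 mm by 85 mm) begins 54 mm behind the grasp point. The pads swing forward as they close: fully open they stand 13 mm farther back than shut.
Start: joints at [-1.219, 0.411, -0.013, 1.596, 0.006, 1.134, -0.082], TCP at [0.255, 0.571, 0.231] pointing down, gripper open.
Joint ranges: [-2.95, 2.95], [-0.29, 1.99], [-1.47, 1.44], [0.14, 2.54], [-1.03, 4.17], [0.13, 1.85], [-2.86, 2.86]. Speed limits (rad/s): [2.39, 2.39, 3.01, 3.01, 3.14, 3.14, 3.14].

## Interface

Orientations are given as a unit quaternion [w, x, y, z].
In Python, from bench import * gives the robot as it stands.
- The arm moves only by the tool play_rows, never from a script. Its argument "moves" is one flat list of numbers, 7 for each row, row after row: the shift along the tool's x, y, z normalised to -1 to 1, where 1 is 0.025 m, then the turn, a rotation vector about the tool's x, y, z normalised to -1 to 1, where 1 is 5 degrees, then the opening, from 0 (shut) to 1 (fully open). A call has exactly 8 rows; each row shifts and turns the commanded pose from where the row before left it, along the tool's axes as they then stand; what a row does not reach is not made up. A row lasts 1/10 s, in which the tool goes at most 50 mm and 8.59 degrees, less where a joint would pass 70% of its speed; a pose out of reach is approached as far as the arm can. A call with a number of a shift or a turn outside -1 to 1 is refused whole. A call with a gripper value outside its range is refused whole. The fingers move at their own pace and stop on an object; "grip_force" is the grip in N (left out, the last holds). Time passes only in rows, so rows that do not move let the fingers close, or fill a call up. It gives the time, the measured TCP pose, the force, the opening and the grip force at its end, in the units of the state.
- sense(): the state, without advancing time (a new reading comes with each control period).
- snapshot(name): name is "scene" or "top"; returns a dict with "color" (480x640x3 uint8, red, green, blue), "fov_y" (degrees; the focal length in pixels is half the picture's height over the tangent of half this angle, whatever the lens; pixels are square), "cx", "cy" (the principal point, pixels), "cam_to_world" (4x4, takes a point from camera to world coordinates). Camera axes: x right, y up, looking along -z (the intrinsics and any distortion apply to the point x, -y, -z); pixel columns grow to the right and rows downward; lengths in m; the calibration is good to about 2 mm. A picture is of the moment at which its call begins. There is no depth.
- finish_job(): hands the job in; it is judged then, once.
The state is a dict: "clock": time; "joint_pos": joint angles; "qvel": joint speeds; "joint_torque": joint torques, N m; "tool_pos": TCP position; "tcp_rot": TCP orientation; "wrist_force": force on the tool from outside, world axes, zero at the start; "ft_torque": the same for the moment, N m; "opening": opening from 0.0 (shut) to 1.0 (fully open); "grasp_force": force on a finger pad.
Only numpy, scipy, OpenCV 4.12 (cv2) and the standard library are available. Lean on these libraries where they do the work, as an engineer would, in place of code of your own. Each camera call takes 0.05 s, during which the arm holds its last target. There are 200 camera calls.

## Working session

There is one attempt and no reset: what is moved stays moved. The work goes in short steps, Python scripts to look and compute and a tool call to move; the robot and the scene stay as the last step left them, time stands still between calls to the robot, and variables do not carry over. Pictures are saved under pics/ and viewed, at most 10 in all, crops included, and the job is handed in when it is done.

Besides the shell and the picture viewer there is one more tool, called after ">>>" as a command line: name --argument value ..., lists and objects as JSON in quotes. play_rows: Moves the arm, as the interface text tells. Its arguments: {"type":"object","properties":{"moves":{"type":"array","items":{"type":"number","minimum":-1,"maximum":1}},"grip_force":{"type":"number"}},"required":["moves"]}

```bash
mkdir -p pics; ls
python3 - <<'E'
from bench import *
import cv2
s=sense(); print({k:(v.tolist() if hasattr(v,'tolist') else v) for k,v in s.items()})
for n in("scene","top"):
    d=snapshot(n); cv2.imwrite(f"pics/{n}0.png",d["color"][:,:,::-1]); print(n,{k:(v if k!='color' else 0) for k,v in d.items()})
E
```

```text
pics
{'clock': 0.0, 'joint_pos': [-1.219216226873855, 0.4119147773638369, -0.01273606179235142, 1.5970952657485196, 0.005597628729082346, 1.134287286383573, -0.08221236023031854], 'qvel': [0.0001643610469773936, -0.0016044928986358434, 0.00048381741285674705, -0.0002701302177680231, 0.0006590531254081774, -0.00012493277882002677, 0.000816521807230336], 'joint_torque': [-0.000749082555557834, -60.06332874298096, 0.6821549870073795, -29.939419627189636, 0.013979421055410057, 0.010924582311417907, -2.121260479270859e-05], 'tool_pos': [0.25453858106816557, 0.5702493737268157, 0.23042270678538737], 'tcp_rot': [-0.00012118958917868039, 0.2083358743470396, 0.9780569855506741, -0.0008257049512300741], 'wrist_force': [0.2926933360196306, -0.8856952558963554, 0.7640861842580055], 'ft_torque': [0.004973176218454064, -0.023788215762989087, 0.0009714360787984843], 'grasp_force': 0.0, 'opening': 0.9981200129960699}
scene {'color': 0, 'fov_y': 53.533813468673316, 'cx': 314.5610074317692, 'cy': 238.42619408544888, 'cam_to_world': array([[ 0.36232175, -0.51609817,  0.77612217,  1.60382803],
       [ 0.93173536,  0.17881636, -0.31606002, -0.34331169],
       [ 0.02433466,  0.83765589,  0.54565597,  0.77388905],
       [ 0.        ,  0.        ,  0.        ,  1.        ]])}
top {'color': 0, 'fov_y': 44.289932099646435, 'cx': 325.8436723329169, 'cy': 234.47241183335467, 'cam_to_world': array([[ 0.02758723,  0.99886435, -0.03884519,  0.5889751 ],
       [-0.99959937,  0.02731986, -0.00739704,  0.06031632],
       [-0.00632739,  0.03903369,  0.99921786,  1.33786729],
       [ 0.        ,  0.        ,  0.        ,  1.        ]])}
```

View pics/top0.png

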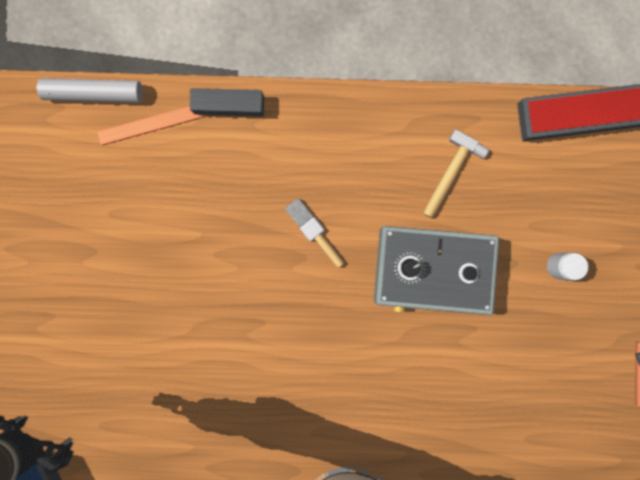

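View pics/scene0.png

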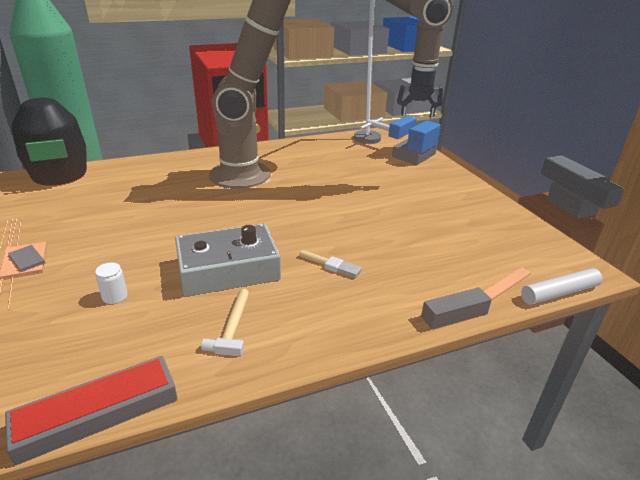

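The top view shows the unit at about (437,271), with the dial at (410,267), the button at (469,272) and the pin slot at (440,246). The brush is at (317,233), the hammer at (457,172) and the tin at (570,266). In the scene view, the dial is at (249,236) and the button at (201,246).

```bash
cat > h.py <<'E'
import numpy as np, cv2
from bench import *
def cam(d):
    f=240/np.tan(np.radians(d["fov_y"]/2)); return f,d["cx"],d["cy"],np.array(d["cam_to_world"])
def ray(d,uv,z):
    f,cx,cy,T=cam(d); r=T[:3,:3]@np.array([(uv[0]-cx)/f,-(uv[1]-cy)/f,-1]); o=T[:3,3]
    return o+r*(z-o[2])/r[2]
def proj(d,p):
    f,cx,cy,T=cam(d); q=T[:3,:3].T@(np.array(p)-T[:3,3]); return np.array([cx+f*q[0]/-q[2],cy-f*q[1]/-q[2]])
E
python3 - <<'E'
from h import *
d=snapshot("top"); im=d["color"]; 
hsv=cv2.cvtColor(im,cv2.COLOR_RGB2HSV)
roi=np.zeros(im.shape[:2],np.uint8); roi[215:325,365:510]=255
m=((hsv[...,1]<70)&(im.max(2)<120)).astype(np.uint8)*255&roi
cs,_=cv2.findContours(m,cv2.RETR_EXTERNAL,cv2.CHAIN_APPROX_NONE)
c=max(cs,key=cv2.contourArea); r=cv2.minAreaRect(c); bx=cv2.boxPoints(r); P=[ray(d,p,.08) for p in bx]
print("panel px",r,"world",np.round(P,4).tolist(),"sides",[np.linalg.norm(P[i]-P[i-1]).round(4) for i in range(4)],np.mean(P,0))
# white features
w=((im.min(2)>170)).astype(np.uint8)*255&roi
cs,_=cv2.findContours(w,cv2.RETR_EXTERNAL,cv2.CHAIN_APPROX_NONE)
for c in cs:
    (x,y),rr=cv2.minEnclosingCircle(c); print(round(x,1),round(y,1),round(rr,1),len(c),ray(d,(x,y),.083).round(4))
cv2.imwrite("pics/crop1.png",cv2.resize(im[220:320,370:505,::-1],None,fx=5.9,fy=5.9,interpolation=cv2.INTER_CUBIC))
E
```

```text
panel px ((437.77459716796875, 269.9795227050781), (108.1902084350586, 68.80716705322266), 5.194429397583008) world [[0.5032, -0.0508, 0.08], [0.6492, -0.0606, 0.08], [0.6346, -0.2904, 0.08], [0.4889, -0.2796, 0.08]] sides [np.float64(0.2292), np.float64(0.1464), np.float64(0.2302), np.float64(0.1461)] [ 0.56899813 -0.17036936  0.08      ]
486.8 307.0 1.3 6 [ 0.4936 -0.2749  0.083 ]
383.7 298.0 1.7 8 [ 0.5064 -0.0566  0.083 ]
468.2 272.6 9.8 69 [ 0.5652 -0.2345  0.083 ]
409.3 267.3 12.1 90 [ 0.5728 -0.1095  0.083 ]
491.8 242.0 1.3 6 [ 0.6314 -0.2832  0.083 ]
389.0 233.0 1.4 8 [ 0.6446 -0.0647  0.083 ]
```

View pics/crop1.png

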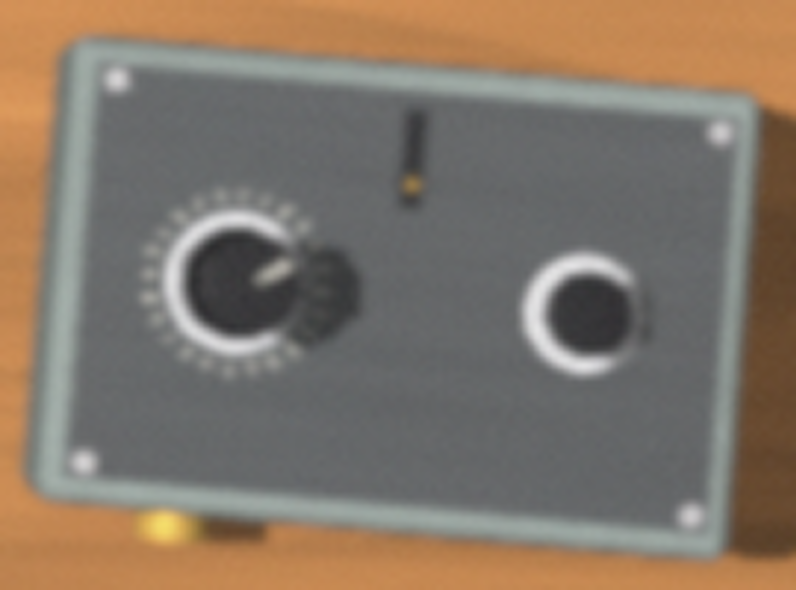

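The screws put the console centre at (0.569, -0.170) with a yaw of -3.4°. That predicts the dial at (0.5726, -0.1099) and the button at (0.5651, -0.2347), and both match the measured rings to under 1 mm. I'll move over the dial now.

>>> play_rows --moves '[-0.5,-0.43,0,0,0,0,1,-0.945,-0.82,0,0,0,0,1,-0.945,-0.82,0,0,0,0,1,-0.945,-0.82,0,0,0,0,1,-0.945,-0.82,0,0,0,0,1,-0.945,-0.82,0,0,0,0,1,-0.945,-0.82,0,0,0,0,1,-0.945,-0.82,0,0,0,0,1]' --grip_force 40

```text
clock: 0.95
tool_pos: [0.3549, 0.3548, 0.2313]
tcp_rot: [0.0, 0.209, 0.978, -0.0]
wrist_force: [1.6, -0.4, 0.6]
opening: 0.999
grasp_force: 0.0
```

>>> play_rows --moves '[-0.945,-0.82,0,0,0,0,1,-0.945,-0.82,0,0,0,0,1,-0.945,-0.82,0,0,0,0,1,-0.945,-0.82,0,0,0,0,1,-0.945,-0.82,0,0,0,0,1,-0.945,-0.82,0,0,0,0,1,-0.945,-0.82,0,0,0,0,1,-0.945,-0.82,0,0,0,0,1]'

```text
clock: 1.75
tool_pos: [0.4599, 0.1281, 0.2313]
tcp_rot: [-0.0, 0.209, 0.978, 0.0]
wrist_force: [0.7, 0.2, 0.1]
opening: 0.997
grasp_force: 0.0
```

>>> play_rows --moves '[-0.945,-0.82,0,0,0,0,1,-0.945,-0.82,0,0,0,0,1,-0.945,-0.82,0,0,0,0,1,-0.945,-0.82,0,0,0,0,1,-0.945,-0.82,0,0,0,0,1,-0.945,-0.82,0,0,0,0,1,-0.5,-0.43,0,0,0,0,1,-0.2,-0.15,0,0,0,0,1]'

```text
clock: 2.55
tool_pos: [0.5489, -0.063, 0.2312]
tcp_rot: [-0.0, 0.21, 0.978, -0.0]
wrist_force: [-0.0, 0.1, -0.1]
opening: 1.0
grasp_force: 0.0
```

```bash
cat > st.py <<'E'
from h import *
from scipy.spatial.transform import Rotation as Ro
import sys
def go(target):
    s=sense(); q=np.array(s["tcp_rot"]); R=Ro.from_quat(q[[1,2,3,0]]).as_matrix()
    print("clk",s["clock"],"pos",np.round(s["tool_pos"],4),"F",np.round(s["wrist_force"],2),"M",np.round(s["ft_torque"],3),"op",round(s["opening"],3),"gf",round(s["grasp_force"],1))
    print("q7",round(s["joint_pos"][6],3),"tilt",np.round(R[:,2],4),"yaw x",np.degrees(np.arctan2(R[1,0],R[0,0])).round(2))
    print("to go (tool units of 25mm)",np.round(R.T@(np.array(target)-s["tool_pos"])/.025,3))
DIAL=(.5727,-.1098,.092); BTN=(.5651,-.2346,.096)
if __name__=="__main__": go(BTN if len(sys.argv)>1 else DIAL)
E
python3 st.py
```

```text
clk 2.55 pos [ 0.5489 -0.063   0.2312] F [-0.01  0.08 -0.13] M [-0.044  0.028 -0.079] op 1.0 gf 0.0
q7 1.295 tilt [-3.e-04 -7.e-04 -1.e+00] yaw x 155.73
to go (tool units of 25mm) [-1.637 -1.31   5.569]
```

>>> play_rows --moves '[-0.8,-0.65,0,0,0,0,1,-0.6,-0.45,0.6,0,0,0,1,-0.237,-0.21,1,0,0,0,1,0,0,0.9,0,0,0,1,0,0,0.3,0,0,0,1,0,0,0,0,0,0,1,0,0,0,0,0,0,1,0,0,0,0,0,0,1]'

```text
clock: 3.35
tool_pos: [0.5741, -0.1063, 0.1626]
tcp_rot: [0.001, 0.208, 0.978, 0.0]
wrist_force: [-0.0, -0.0, 0.7]
opening: 1.003
grasp_force: 0.0
```

```bash
python3 st.py
python3 - <<'E'
from h import *
a=[]
for n in("top","scene"):
    d=snapshot(n); p=proj(d,(.5727,-.1098,.12)).astype(int)
    c=d["color"][max(0,p[1]-60):p[1]+60,p[0]-60:p[0]+60,::-1]; a.append(cv2.resize(c,(395,395),interpolation=cv2.INTER_CUBIC)); print(n,p)
cv2.imwrite("pics/pre.png",np.hstack(a))
E
```

```text
clk 3.35 pos [ 0.5741 -0.1063  0.1626] F [-0.04 -0.03  0.69] M [-0.029 -0.075  0.053] op 1.003 gf 0.0
q7 1.423 tilt [ 2.e-03  1.e-04 -1.e+00] yaw x 155.97
to go (tool units of 25mm) [-1.000e-03 -1.550e-01  2.824e+00]
top [411 267]
scene [248 228]
```

View pics/pre.png

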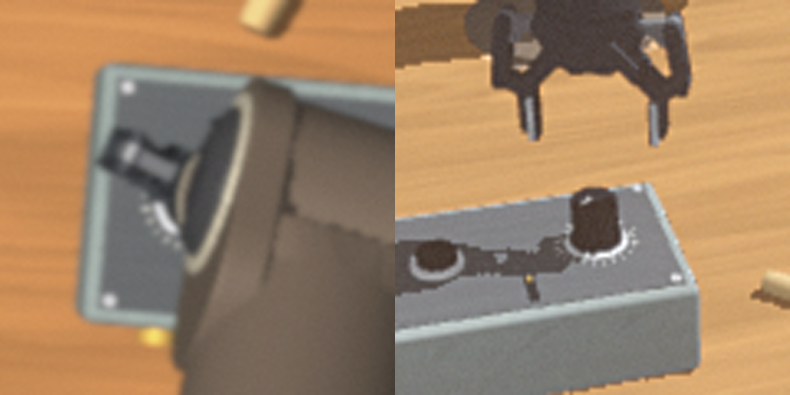

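The pictures show the fingers open, straddling the dial axis (scene crop around x 592 against dial 597) and above the cap. I'll descend next.

>>> play_rows --moves '[0,-0.155,0.5,0,0,0,1,0,0,0.7,0,0,0,1,0,0,0.7,0,0,0,1,0,0,0.5,0,0,0,0.9,0,0,0.3,0,0,0,0.8,0,0,0.1,0,0,0,0.7,0,0,0,0,0,0,0.6,0,0,0,0,0,0,0.6]'

```text
clock: 4.25
tool_pos: [0.5723, -0.1102, 0.0919]
tcp_rot: [0.001, 0.208, 0.978, 0.0]
wrist_force: [0.4, 0.4, 0.4]
opening: 0.599
grasp_force: 0.0
```

```bash
python3 st.py
```

```text
clk 4.25 pos [ 0.5723 -0.1102  0.0919] F [0.4  0.4  0.41] M [ 0.026  0.005 -0.051] op 0.599 gf 0.0
q7 1.467 tilt [ 1.e-03 -1.e-04 -1.e+00] yaw x 155.94
to go (tool units of 25mm) [-0.008  0.019 -0.006]
```

>>> play_rows --moves '[0,0,0,0,0,0,0.5,0,0,0,0,0,0,0.45,0,0,0,0,0,0,0.42,0,0,0,0,0,0,0.4,0,0,0,0,0,0,0,0,0,0,0,0,0,0,0,0,0,0,0,0,0,0,0,0,0,0,0,0]' --grip_force 40

```text
clock: 5.05
tool_pos: [0.5722, -0.1102, 0.0919]
tcp_rot: [0.0, 0.208, 0.978, 0.0]
wrist_force: [-0.5, -0.4, 6.2]
opening: 0.413
grasp_force: 39.4
```

```bash
python3 st.py
```

```text
clk 5.05 pos [ 0.5722 -0.1102  0.0919] F [-0.49 -0.38  6.2 ] M [-0.103  0.4    0.073] op 0.413 gf 39.4
q7 1.467 tilt [ 8.e-04 -1.e-04 -1.e+00] yaw x 155.94
to go (tool units of 25mm) [-0.013  0.024 -0.004]
```

```bash
cat > t.py <<'E'
from h import *
from scipy.spatial.transform import Rotation as Ro
s=sense(); q=np.array(s["tcp_rot"]); R=Ro.from_quat(q[[1,2,3,0]]).as_matrix()
print("clk",round(s["clock"],2),"cw",(155.94-np.degrees(np.arctan2(R[1,0],R[0,0]))).round(2)%360,"Mz",round(s["ft_torque"][2],3),"F",np.round(s["wrist_force"],1),"Ftool",np.round(R.T@s["wrist_force"],1),"xy",np.round(s["tool_pos"],4),"gf",round(s["grasp_force"],1),"q7",round(s["joint_pos"][6],2),"tau7",round(s["joint_torque"][6],3))
E
python3 t.py
```

```text
clk 5.05 cw 0.0 Mz 0.073 F [-0.5 -0.4  6.2] Ftool [ 0.3 -0.5 -6.2] xy [ 0.5722 -0.1102  0.0919] gf 39.4 q7 1.47 tau7 -0.001
```

>>> play_rows --moves '[0,0,0,0,0,0.4,0,0,0,0,0,0,0.4,0,0,0,0,0,0,0,0,0,0,0,0,0,0,0,0,0,0,0,0,0,0,0,0,0,0,0,0,0,0,0,0,0,0,0,0,0,0,0,0,0,0,0]'

```text
clock: 5.85
tool_pos: [0.5722, -0.1103, 0.0919]
tcp_rot: [0.0, 0.242, 0.97, 0.0]
wrist_force: [-1.2, -0.6, 5.3]
opening: 0.411
grasp_force: 39.4
```

```bash
python3 t.py
```

```text
clk 5.85 cw 4.01 Mz -0.037 F [-1.2 -0.6  5.3] Ftool [ 0.8 -1.1 -5.3] xy [ 0.5722 -0.1103  0.0919] gf 39.4 q7 1.41 tau7 0.004
```

>>> play_rows --moves '[0,0,0,0,0,0.4,0,0,0,0,0,0,0.4,0,0,0,0,0,0,0,0,0,0,0,0,0,0,0,0,0,0,0,0,0,0,0,0,0,0,0,0,0,0,0,0,0,0,0,0,0,0,0,0,0,0,0]'

```text
clock: 6.65
tool_pos: [0.5721, -0.1102, 0.0919]
tcp_rot: [0.0, 0.276, 0.961, 0.0]
wrist_force: [-1.4, -0.7, 6.1]
opening: 0.412
grasp_force: 39.4
```

```bash
python3 t.py
```

```text
clk 6.65 cw 7.96 Mz 0.257 F [-1.4 -0.7  6.1] Ftool [ 0.8 -1.3 -6.1] xy [ 0.5721 -0.1102  0.0919] gf 39.4 q7 1.35 tau7 -0.245
```

The joint 7 torque gives a clean signal, and the first rise came by 8°. I'll continue in 3° steps.

>>> play_rows --moves '[0,0,0,0,0,0.3,0,0,0,0,0,0,0.3,0,0,0,0,0,0,0,0,0,0,0,0,0,0,0,0,0,0,0,0,0,0,0,0,0,0,0,0,0,0,0,0,0,0,0,0,0,0,0,0,0,0,0]'

```text
clock: 7.45
tool_pos: [0.5721, -0.1101, 0.0918]
tcp_rot: [0.0, 0.301, 0.954, 0.0]
wrist_force: [-1.5, -1.6, 6.2]
opening: 0.411
grasp_force: 39.4
```

```bash
python3 t.py
```

```text
clk 7.45 cw 10.94 Mz 0.387 F [-1.5 -1.6  6.2] Ftool [ 0.3 -2.1 -6.2] xy [ 0.5721 -0.1101  0.0918] gf 39.4 q7 1.31 tau7 -0.399
```

>>> play_rows --moves '[0,0,0,0,0,0.3,0,0,0,0,0,0,0.3,0,0,0,0,0,0,0,0,0,0,0,0,0,0,0,0,0,0,0,0,0,0,0,0,0,0,0,0,0,0,0,0,0,0,0,0,0,0,0,0,0,0,0]'

```text
clock: 8.25
tool_pos: [0.5722, -0.1102, 0.0919]
tcp_rot: [0.0, 0.326, 0.945, 0.0]
wrist_force: [-1.8, -0.4, 4.9]
opening: 0.408
grasp_force: 39.3
```

```bash
python3 t.py
```

```text
clk 8.25 cw 14.0 Mz 0.054 F [-1.8 -0.4  4.9] Ftool [ 1.2 -1.4 -4.9] xy [ 0.5722 -0.1102  0.0919] gf 39.3 q7 1.26 tau7 0.004
```

>>> play_rows --moves '[0,0,0,0,0,0.3,0,0,0,0,0,0,0.3,0,0,0,0,0,0,0,0,0,0,0,0,0,0,0,0,0,0,0,0,0,0,0,0,0,0,0,0,0,0,0,0,0,0,0,0,0,0,0,0,0,0,0]'

```text
clock: 9.05
tool_pos: [0.5722, -0.1102, 0.0919]
tcp_rot: [0.0, 0.351, 0.936, 0.0]
wrist_force: [-1.1, -1.0, 6.6]
opening: 0.408
grasp_force: 39.4
```

```bash
python3 t.py
```

```text
clk 9.05 cw 17.0 Mz 0.022 F [-1.1 -1.   6.6] Ftool [ 0.2 -1.5 -6.6] xy [ 0.5722 -0.1102  0.0919] gf 39.4 q7 1.22 tau7 0.002
```

>>> play_rows --moves '[0,0,0,0,0,0.3,0,0,0,0,0,0,0.3,0,0,0,0,0,0,0,0,0,0,0,0,0,0,0,0,0,0,0,0,0,0,0,0,0,0,0,0,0,0,0,0,0,0,0,0,0,0,0,0,0,0,0]'

```text
clock: 9.85
tool_pos: [0.5722, -0.1102, 0.0919]
tcp_rot: [0.0, 0.375, 0.927, 0.0]
wrist_force: [-1.3, -0.6, 6.0]
opening: 0.414
grasp_force: 39.4
```

```bash
python3 t.py
```

```text
clk 9.85 cw 20.0 Mz -0.03 F [-1.3 -0.6  6. ] Ftool [ 0.5 -1.3 -6. ] xy [ 0.5722 -0.1102  0.0919] gf 39.4 q7 1.17 tau7 0.002
```

>>> play_rows --moves '[0,0,0,0,0,0.3,0,0,0,0,0,0,0.3,0,0,0,0,0,0,0,0,0,0,0,0,0,0,0,0,0,0,0,0,0,0,0,0,0,0,0,0,0,0,0,0,0,0,0,0,0,0,0,0,0,0,0]'

```text
clock: 10.65
tool_pos: [0.5722, -0.1101, 0.0919]
tcp_rot: [0.0, 0.399, 0.917, 0.0]
wrist_force: [-1.6, -0.1, 5.5]
opening: 0.408
grasp_force: 39.4
```

```bash
python3 t.py
```

```text
clk 10.65 cw 22.96 Mz 0.237 F [-1.6 -0.1  5.5] Ftool [ 1.  -1.3 -5.5] xy [ 0.5722 -0.1101  0.0919] gf 39.4 q7 1.13 tau7 -0.262
```

>>> play_rows --moves '[0,0,0,0,0,0.3,0,0,0,0,0,0,0.3,0,0,0,0,0,0,0,0,0,0,0,0,0,0,0,0,0,0,0,0,0,0,0,0,0,0,0,0,0,0,0,0,0,0,0,0,0,0,0,0,0,0,0]'

```text
clock: 11.45
tool_pos: [0.5722, -0.1101, 0.0919]
tcp_rot: [0.0, 0.423, 0.906, 0.0]
wrist_force: [-0.9, -0.9, 6.7]
opening: 0.412
grasp_force: 39.4
```

```bash
python3 t.py
```

```text
clk 11.45 cw 25.94 Mz 0.397 F [-0.9 -0.9  6.7] Ftool [-0.1 -1.2 -6.7] xy [ 0.5722 -0.1101  0.0919] gf 39.4 q7 1.09 tau7 -0.427
```

>>> play_rows --moves '[0,0,0,0,0,0.3,0,0,0,0,0,0,0.3,0,0,0,0,0,0,0,0,0,0,0,0,0,0,0,0,0,0,0,0,0,0,0,0,0,0,0,0,0,0,0,0,0,0,0,0,0,0,0,0,0,0,0]'

```text
clock: 12.25
tool_pos: [0.5722, -0.1102, 0.0919]
tcp_rot: [0.0, 0.447, 0.895, 0.0]
wrist_force: [-0.9, -0.5, 6.5]
opening: 0.408
grasp_force: 39.4
```

```bash
python3 t.py
```

```text
clk 12.25 cw 29.0 Mz -0.009 F [-0.9 -0.5  6.5] Ftool [ 0.2 -1.  -6.5] xy [ 0.5722 -0.1102  0.0919] gf 39.4 q7 1.04 tau7 0.004
```

>>> play_rows --moves '[0,0,0,0,0,0.3,0,0,0,0,0,0,0.3,0,0,0,0,0,0,0,0,0,0,0,0,0,0,0,0,0,0,0,0,0,0,0,0,0,0,0,0,0,0,0,0,0,0,0,0,0,0,0,0,0,0,0]'

```text
clock: 13.05
tool_pos: [0.5722, -0.1102, 0.0919]
tcp_rot: [0.0, 0.47, 0.883, 0.0]
wrist_force: [-2.6, 0.4, 5.4]
opening: 0.411
grasp_force: 39.4
```

```bash
python3 t.py
```

```text
clk 13.05 cw 32.0 Mz -0.005 F [-2.6  0.4  5.4] Ftool [ 1.7 -1.9 -5.4] xy [ 0.5722 -0.1102  0.0919] gf 39.4 q7 1.0 tau7 0.002
```

>>> play_rows --moves '[0,0,0,0,0,0.3,0,0,0,0,0,0,0.3,0,0,0,0,0,0,0,0,0,0,0,0,0,0,0,0,0,0,0,0,0,0,0,0,0,0,0,0,0,0,0,0,0,0,0,0,0,0,0,0,0,0,0]'

```text
clock: 13.85
tool_pos: [0.5722, -0.1102, 0.0919]
tcp_rot: [0.0, 0.493, 0.87, 0.0]
wrist_force: [-0.9, -0.7, 6.7]
opening: 0.412
grasp_force: 39.4
```

```bash
python3 t.py
```

```text
clk 13.85 cw 35.0 Mz -0.017 F [-0.9 -0.7  6.7] Ftool [-0.2 -1.1 -6.7] xy [ 0.5722 -0.1102  0.0919] gf 39.4 q7 0.96 tau7 0.002
```

Clicks 1 and 2 came exactly 15° apart with no slip. I'll keep feeling each peak (41, 56, 71…) and drop (44, 59, 74…).

>>> play_rows --moves '[0,0,0,0,0,0.3,0,0,0,0,0,0,0.3,0,0,0,0,0,0,0.3,0,0,0,0,0,0,0.3,0,0,0,0,0,0,0,0,0,0,0,0,0,0,0,0,0,0,0,0,0,0,0,0,0,0,0,0,0]'

```text
clock: 14.65
tool_pos: [0.5722, -0.1101, 0.0919]
tcp_rot: [0.0, 0.537, 0.843, 0.0]
wrist_force: [-2.1, -1.0, 6.6]
opening: 0.412
grasp_force: 39.4
```

```bash
python3 t.py
```

```text
clk 14.65 cw 40.93 Mz 0.438 F [-2.1 -1.   6.6] Ftool [ 0.  -2.3 -6.6] xy [ 0.5722 -0.1101  0.0919] gf 39.4 q7 0.87 tau7 -0.432
```

>>> play_rows --moves '[0,0,0,0,0,0.3,0,0,0,0,0,0,0.3,0,0,0,0,0,0,0,0,0,0,0,0,0,0,0,0,0,0,0,0,0,0,0,0,0,0,0,0,0,0,0,0,0,0,0,0,0,0,0,0,0,0,0]'

```text
clock: 15.45
tool_pos: [0.5722, -0.1102, 0.0918]
tcp_rot: [0.0, 0.56, 0.829, 0.0]
wrist_force: [-2.0, 0.5, 6.4]
opening: 0.408
grasp_force: 39.4
```

```bash
python3 t.py
```

```text
clk 15.45 cw 44.0 Mz 0.032 F [-2.   0.5  6.4] Ftool [ 1.2 -1.7 -6.4] xy [ 0.5722 -0.1102  0.0918] gf 39.4 q7 0.83 tau7 0.004
```

>>> play_rows --moves '[0,0,0,0,0,0.3,0,0,0,0,0,0,0.3,0,0,0,0,0,0,0.3,0,0,0,0,0,0,0.3,0,0,0,0,0,0,0,0,0,0,0,0,0,0,0,0,0,0,0,0,0,0,0,0,0,0,0,0,0]'

```text
clock: 16.25
tool_pos: [0.5722, -0.1102, 0.0919]
tcp_rot: [0.0, 0.602, 0.798, 0.0]
wrist_force: [-1.7, 0.2, 5.8]
opening: 0.411
grasp_force: 39.4
```

```bash
python3 t.py
```

```text
clk 16.25 cw 50.0 Mz -0.067 F [-1.7  0.2  5.8] Ftool [ 0.7 -1.6 -5.8] xy [ 0.5722 -0.1102  0.0919] gf 39.4 q7 0.74 tau7 0.003
```

>>> play_rows --moves '[0,0,0,0,0,0.3,0,0,0,0,0,0,0.3,0,0,0,0,0,0,0.3,0,0,0,0,0,0,0.3,0,0,0,0,0,0,0,0,0,0,0,0,0,0,0,0,0,0,0,0,0,0,0,0,0,0,0,0,0]'

```text
clock: 17.05
tool_pos: [0.5722, -0.1101, 0.0919]
tcp_rot: [0.0, 0.643, 0.766, 0.0]
wrist_force: [-0.0, -0.5, 7.7]
opening: 0.404
grasp_force: 39.4
```

```bash
python3 t.py
```

```text
clk 17.05 cw 55.93 Mz 0.359 F [-0.  -0.5  7.7] Ftool [-0.5 -0.1 -7.7] xy [ 0.5722 -0.1101  0.0919] gf 39.4 q7 0.66 tau7 -0.42
```

>>> play_rows --moves '[0,0,0,0,0,0.3,0,0,0,0,0,0,0.3,0,0,0,0,0,0,0,0,0,0,0,0,0,0,0,0,0,0,0,0,0,0,0,0,0,0,0,0,0,0,0,0,0,0,0,0,0,0,0,0,0,0,0]'

```text
clock: 17.85
tool_pos: [0.5722, -0.1102, 0.0919]
tcp_rot: [0.0, 0.663, 0.749, 0.0]
wrist_force: [-1.4, -0.2, 5.8]
opening: 0.409
grasp_force: 39.4
```

```bash
python3 t.py
```

```text
clk 17.85 cw 59.0 Mz 0.006 F [-1.4 -0.2  5.8] Ftool [-0.1 -1.4 -5.8] xy [ 0.5722 -0.1102  0.0919] gf 39.4 q7 0.61 tau7 0.004
```

Four clicks are done, at 59°. Click 5 should come at about 73° and click 6 at about 88°. I'll stop at 89°, in the torque-free part.

>>> play_rows --moves '[0,0,0,0,0,0.3,0,0,0,0,0,0,0.3,0,0,0,0,0,0,0.3,0,0,0,0,0,0,0.3,0,0,0,0,0,0,0,0,0,0,0,0,0,0,0,0,0,0,0,0,0,0,0,0,0,0,0,0,0]'

```text
clock: 18.65
tool_pos: [0.5722, -0.1102, 0.0919]
tcp_rot: [0.0, 0.701, 0.713, 0.0]
wrist_force: [-1.5, -0.6, 5.9]
opening: 0.407
grasp_force: 39.4
```

```bash
python3 t.py
```

```text
clk 18.65 cw 64.99 Mz -0.024 F [-1.5 -0.6  5.9] Ftool [-0.6 -1.5 -5.9] xy [ 0.5722 -0.1102  0.0919] gf 39.4 q7 0.53 tau7 0.003
```

>>> play_rows --moves '[0,0,0,0,0,0.3,0,0,0,0,0,0,0.3,0,0,0,0,0,0,0.3,0,0,0,0,0,0,0.3,0,0,0,0,0,0,0,0,0,0,0,0,0,0,0,0,0,0,0,0,0,0,0,0,0,0,0,0,0]'

```text
clock: 19.45
tool_pos: [0.5722, -0.1101, 0.0919]
tcp_rot: [0.0, 0.737, 0.676, 0.0]
wrist_force: [-2.7, -0.7, 6.2]
opening: 0.408
grasp_force: 39.4
```

```bash
python3 t.py
```

```text
clk 19.45 cw 70.93 Mz 0.473 F [-2.7 -0.7  6.2] Ftool [-0.9 -2.6 -6.2] xy [ 0.5722 -0.1101  0.0919] gf 39.4 q7 0.44 tau7 -0.418
```

>>> play_rows --moves '[0,0,0,0,0,0.3,0,0,0,0,0,0,0.3,0,0,0,0,0,0,0,0,0,0,0,0,0,0,0,0,0,0,0,0,0,0,0,0,0,0,0,0,0,0,0,0,0,0,0,0,0,0,0,0,0,0,0]'

```text
clock: 20.25
tool_pos: [0.5722, -0.1102, 0.0919]
tcp_rot: [0.0, 0.755, 0.656, 0.0]
wrist_force: [-0.9, -0.2, 5.5]
opening: 0.404
grasp_force: 39.4
```

```bash
python3 t.py
```

```text
clk 20.25 cw 74.0 Mz -0.037 F [-0.9 -0.2  5.5] Ftool [-0.3 -0.9 -5.5] xy [ 0.5722 -0.1102  0.0919] gf 39.4 q7 0.4 tau7 0.004
```

>>> play_rows --moves '[0,0,0,0,0,0.3,0,0,0,0,0,0,0.3,0,0,0,0,0,0,0.3,0,0,0,0,0,0,0.3,0,0,0,0,0,0,0,0,0,0,0,0,0,0,0,0,0,0,0,0,0,0,0,0,0,0,0,0,0]'

```text
clock: 21.05
tool_pos: [0.5722, -0.1102, 0.0919]
tcp_rot: [0.0, 0.788, 0.615, 0.0]
wrist_force: [-1.5, -0.8, 5.5]
opening: 0.412
grasp_force: 39.4
```

```bash
python3 t.py
```

```text
clk 21.05 cw 79.99 Mz -0.031 F [-1.5 -0.8  5.5] Ftool [-1.1 -1.2 -5.5] xy [ 0.5722 -0.1102  0.0919] gf 39.4 q7 0.31 tau7 0.003
```

>>> play_rows --moves '[0,0,0,0,0,0.3,0,0,0,0,0,0,0.3,0,0,0,0,0,0,0.3,0,0,0,0,0,0,0.3,0,0,0,0,0,0,0,0,0,0,0,0,0,0,0,0,0,0,0,0,0,0,0,0,0,0,0,0,0]'

```text
clock: 21.85
tool_pos: [0.5722, -0.1101, 0.0919]
tcp_rot: [0.0, 0.819, 0.574, 0.0]
wrist_force: [-1.9, 0.1, 5.6]
opening: 0.404
grasp_force: 39.5
```

```bash
python3 t.py
```

```text
clk 21.85 cw 85.93 Mz 0.372 F [-1.9  0.1  5.6] Ftool [-0.5 -1.8 -5.6] xy [ 0.5722 -0.1101  0.0919] gf 39.5 q7 0.23 tau7 -0.417
```

>>> play_rows --moves '[0,0,0,0,0,0.3,0,0,0,0,0,0,0.3,0,0,0,0,0,0,0,0,0,0,0,0,0,0,0,0,0,0,0,0,0,0,0,0,0,0,0,0,0,0,0,0,0,0,0,0,0,0,0,0,0,0,0]'

```text
clock: 22.65
tool_pos: [0.5722, -0.1102, 0.0919]
tcp_rot: [0.0, 0.834, 0.552, 0.0]
wrist_force: [-0.4, -0.5, 7.0]
opening: 0.41
grasp_force: 39.4
```

```bash
python3 t.py
```

```text
clk 22.65 cw 88.99 Mz -0.032 F [-0.4 -0.5  7. ] Ftool [-0.6 -0.1 -7. ] xy [ 0.5722 -0.1102  0.0919] gf 39.4 q7 0.19 tau7 0.004
```

All six clicks were felt, with peaks at 11, 26, 41, 56, 71 and 86°, each followed by a drop. Torque now reads zero, so I'll release, lift and move over the button with the fingers shut.

>>> play_rows --moves '[0,0,0,0,0,0,0.5,0,0,0,0,0,0,0.6,0,0,0,0,0,0,0.7,0,0,0,0,0,0,0.7,0,0,-0.3,0,0,0,0.7,0,0,-0.8,0,0,0,0.7,0,0,-0.9,0,0,0,0.7,0,0,-0.8,0,0,0,0.7]'

```text
clock: 23.45
tool_pos: [0.572, -0.1102, 0.1627]
tcp_rot: [0.0, 0.834, 0.551, 0.0]
wrist_force: [-0.3, 0.3, -0.1]
opening: 0.7
grasp_force: 0.0
```

>>> play_rows --moves '[-0.4,0.15,0,0,0,0,0.5,-0.8,0.3,0,0,0,0,0,-0.9,0.3,0,0,0,0,0,-0.9,0.3,0,0,0,0,0,-0.8,0.3,0,0,0,0,0,-0.6,0.24,0,0,0,0,0,-0.29,0.1,0,0,0,0,0,0,0,0,0,0,0,0]'

```text
clock: 24.25
tool_pos: [0.5641, -0.2359, 0.161]
tcp_rot: [0.0, 0.835, 0.551, -0.0]
wrist_force: [-0.7, -0.0, 0.7]
opening: 0.002
grasp_force: 0.0
```

>>> play_rows --moves '[0,0,0,0,0,0,0,0,0,0.3,0,0,0,0,0,0,0.6,0,0,0,0,0,0,0.6,0,0,0,0,0,0,0.3,0,0,0,0,0,0,0,0,0,0,0,0,0,0,0,0,0,0,0,0,0,0,0,0,0]'

```text
clock: 25.05
tool_pos: [0.5651, -0.2348, 0.1167]
tcp_rot: [0.0, 0.834, 0.551, 0.0]
wrist_force: [-0.9, -0.8, 0.5]
opening: 0.004
grasp_force: 0.0
```

```bash
python3 st.py b
python3 - <<'E'
from h import *
a=[]
for n,p in (("scene",(.5651,-.2346,.1)),("top",(.5727,-.1098,.12))):
    d=snapshot(n); p=proj(d,p).astype(int)
    a.append(cv2.resize(d["color"][p[1]-60:p[1]+60,p[0]-60:p[0]+60,::-1],(395,395),interpolation=cv2.INTER_CUBIC))
cv2.imwrite("pics/btn.png",np.hstack(a))
E
```

```text
clk 25.05 pos [ 0.5651 -0.2348  0.1167] F [-0.87 -0.76  0.47] M [-0.009  0.006 -0.01 ] op 0.004 gf 0.0
q7 0.366 tilt [ 8.e-04 -3.e-04 -1.e+00] yaw x 66.93
to go (tool units of 25mm) [ 0.006 -0.005  0.829]
```

View pics/btn.png

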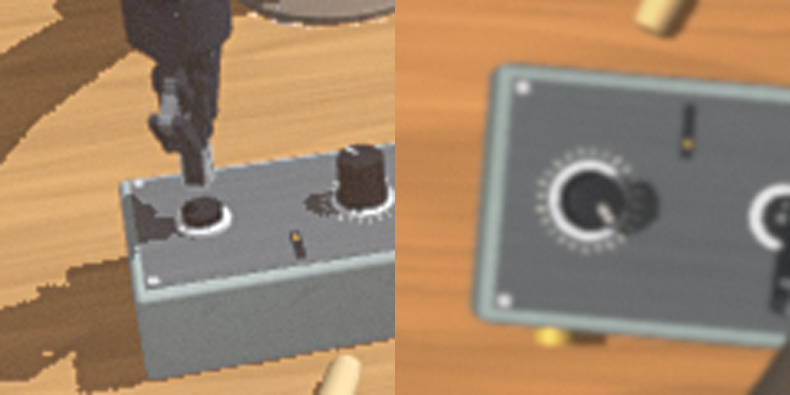

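The picture shows the shut fingers centred over the button at crop (203,210). The dial is free, and its pointer has turned about 85–90° clockwise. I'll press now.

>>> play_rows --moves '[0,0,0.3,0,0,0,0,0,0,0.3,0,0,0,0,0,0,0.15,0,0,0,0,0,0,0.08,0,0,0,0,0,0,0.08,0,0,0,0,0,0,0.08,0,0,0,0,0,0,0,0,0,0,0,0,0,0,0,0,0,0]'

```text
clock: 25.95
tool_pos: [0.5645, -0.2342, 0.0916]
tcp_rot: [-0.0, 0.834, 0.552, -0.0]
wrist_force: [-3.4, 3.0, 4.6]
opening: 0.003
grasp_force: 2.5
```

```bash
python3 st.py b
```

```text
clk 25.95 pos [ 0.5645 -0.2342  0.0916] F [-3.36  3.02  4.62] M [0.572 0.775 0.052] op 0.003 gf 2.5
q7 0.386 tilt [-5.e-04  7.e-04 -1.e+00] yaw x 66.95
to go (tool units of 25mm) [-0.007  0.027 -0.175]
```

>>> play_rows --moves '[0,0,0.05,0,0,0,0,0,0,0.04,0,0,0,0,0,0,0.02,0,0,0,0,0,0,0,0,0,0,0,0,0,0,0,0,0,0,0,0,0,0,0,0,0,0,0,0,0,0,0,0,0,0,0,0,0,0,0]'

```text
clock: 26.75
tool_pos: [0.5647, -0.2342, 0.0891]
tcp_rot: [-0.0, 0.834, 0.552, 0.0]
wrist_force: [-3.5, 1.8, 5.9]
opening: 0.001
grasp_force: 3.1
```

```bash
python3 st.py b
```

```text
clk 26.75 pos [ 0.5647 -0.2342  0.0891] F [-3.46  1.85  5.94] M [0.624 0.848 0.034] op 0.001 gf 3.1
q7 0.388 tilt [-2.e-04  7.e-04 -1.e+00] yaw x 66.95
to go (tool units of 25mm) [-0.007  0.023 -0.275]
```

>>> play_rows --moves '[0,0,0.015,0,0,0,0,0,0,0.015,0,0,0,0,0,0,0,0,0,0,0,0,0,0,0,0,0,0,0,0,0,0,0,0,0,0,0,0,0,0,0,0,0,0,0,0,0,0,0,0,0,0,0,0,0,0]'

```text
clock: 27.55
tool_pos: [0.5646, -0.2342, 0.0884]
tcp_rot: [-0.0, 0.834, 0.552, 0.0]
wrist_force: [-3.9, 2.7, 5.9]
opening: 0.001
grasp_force: 3.3
```

```bash
python3 st.py b
```

```text
clk 27.55 pos [ 0.5646 -0.2342  0.0884] F [-3.87  2.67  5.89] M [ 0.664  0.853 -0.001] op 0.001 gf 3.3
q7 0.389 tilt [-2.e-04  7.e-04 -1.e+00] yaw x 66.95
to go (tool units of 25mm) [-0.006  0.023 -0.304]
```

>>> play_rows --moves '[0,0,-0.1,0,0,0,0,0,0,-0.15,0,0,0,0,0,0,-0.2,0,0,0,0,0,0,-0.5,0,0,0,0,0,0,-1,0,0,0,0,0,0,-1,0,0,0,0,0,0,-1,0,0,0,0,0,0,0,0,0,0,0]'

```text
clock: 28.35
tool_pos: [0.5667, -0.2361, 0.191]
tcp_rot: [0.003, 0.834, 0.551, 0.002]
wrist_force: [0.5, -0.1, -0.4]
opening: -0.001
grasp_force: 0.0
```

```bash
python3 st.py b
python3 - <<'E'
from h import *
d=snapshot("scene"); p=proj(d,(.569,-.17,.08)).astype(int)
cv2.imwrite("pics/end.png",cv2.resize(d["color"][p[1]-80:p[1]+100,p[0]-120:p[0]+120,::-1],None,fx=3,fy=3,interpolation=cv2.INTER_CUBIC))
E
```

```text
clk 28.35 pos [ 0.5667 -0.2361  0.191 ] F [ 0.54 -0.13 -0.39] M [-0.015  0.033  0.011] op -0.001 gf 0.0
q7 0.31 tilt [ 0.0063 -0.0024 -1.    ] yaw x 66.92
to go (tool units of 25mm) [ 0.028 -0.109  3.8  ]
```

View pics/end.png

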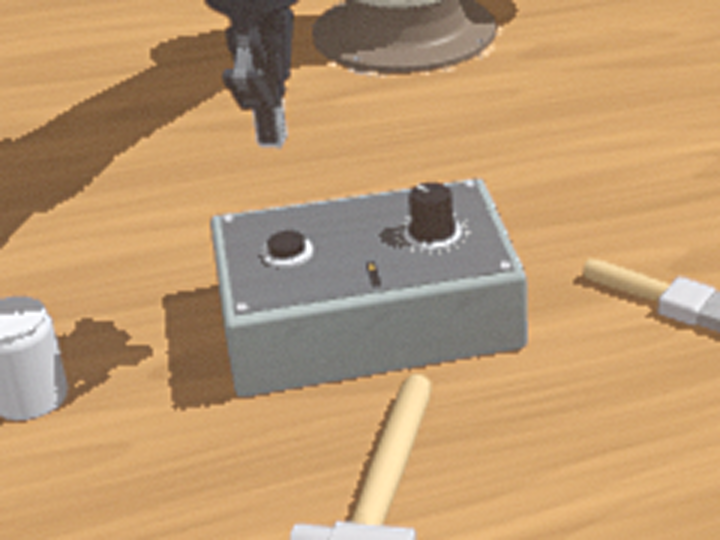

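The button is back up at (287,243), the gripper is clear above it, and the tin, hammer and brush are where they were. I'll let the arm settle and hand in.

>>> play_rows --moves '[0,0,0,0,0,0,0,0,0,0,0,0,0,0,0,0,0,0,0,0,0,0,0,0,0,0,0,0,0,0,0,0,0,0,0,0,0,0,0,0,0,0,0,0,0,0,0,0,0,0,0,0,0,0,0,0]'

```text
clock: 29.2
tool_pos: [0.5648, -0.2344, 0.1868]
tcp_rot: [-0.0, 0.834, 0.552, 0.0]
wrist_force: [-0.3, -0.5, 0.4]
opening: 0.004
grasp_force: 0.0
```

```bash
python3 -c "
from bench import *
print(finish_job())"
```

```text
the job is handed in; nothing more can be done
None
```

I turned the dial six felt clicks clockwise and let go, pressed the button about 7.6 mm down by arm position (about 6 mm by force) at roughly 6 N, let it spring back up, and handed the job in at about 29 s with the hammer, brush and tin untouched; no verdict came back.

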